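# Stop the line and take a contact-slide hygiene sample on the discharge chute

## Robot

A 6-joint arm with a two-finger parallel gripper is mounted at the origin on the work surface. World frame = base frame: x ahead of the robot, y to its left, z up, the work surface at z = 0. Lengths are in mm, angles in rad, forces in N, time in s.
With the tool pointing down it reaches from about 400 to 925 mm from the base axis. Payload 12.5 kg.
Tool frame: the origin (TCP) lies midway between the tips of the shut fingers; the grasp point (between the pads) lies 19 mm behind it (robot.grip_point_offset is the distance from the TCP to the grasp point, in mm); z points along the fingers, x is the direction in which the jaws open and shut, and the axes are right-handed (so a half turn about z gives the same grasp; the last joint's range is limited). The gripper opens to 95 mm and grips with 3 to 60 N. Pads are 20 mm wide; open, the fingers measure 119 mm over their backs; the gripper's body (75 mm by 180 mm) begins 59 mm behind the grasp point.
Start: joints at [1.208, 0.491, 1.559, -0, 1.092, -0.106], TCP at [158.724, 604.528, 214.661] pointing down, gripper open.
Joint ranges: [-3.1, 3.1], [-0.84, 2.19], [0.05, 2.79], [-1.13, 4.28], [0.06, 2.93], [-2.69, 2.69]. Speed limits (rad/s): [2.22, 2.22, 2.79, 3.14, 3.14, 3.14].

## Interface

Orientations are given as a rotation vector (axis times angle).
In Python, from cell import monitor, cams, robot gives the robot as it stands.
- The arm moves only by the shell command python3 -m inch 'ROWS' [FORCE]. ROWS is JSON, a list of rows, each a list of 3 entries, a list of its own where there are three numbers: the turn, a rotation vector about the tool's x, y, z in rad, then the shift along the tool's x, y, z in cm, then the finger opening in cm, from 0 to 9.51. In form: [[[rx, ry, rz], [x, y, z], fingers], ...]. A call has 1 to 12 rows; each row is the pose to reach, as a shift and turn from the pose commanded when the call began, along the tool's axes at that moment; what a row does not reach only later rows make up. A row lasts 1/10 s, in which the tool goes at most 50 mm and 8.59 degrees, less where a joint would pass 70% of its speed; a pose out of reach is approached as far as the arm can. A call with a gripper value outside its range is refused whole. The fingers move at their own pace and stop on an object; FORCE is the grip in N (left out, the last holds). Time passes only in rows, so rows that repeat a pose let the fingers close. It gives the time, the measured TCP pose, the force and the opening at its end, in the units of the state.
- monitor.get_obs(): the state, without advancing time (a new reading comes with each control period).
- cams.camera(name): name is "scene" or "side" or "wrist"; returns (picture, depth): 480x640x3 uint8, blue, green, red; 480x640 float32, mm along the optical axis (not along the pixel's ray), 0 where there is no reading.
- cams.camera_model(name): a dict with "K" (3x3 intrinsics, pixels), "k1" (the pictures are not rectified: a ray, as slopes to the right and down, at radius r is drawn at 1 + k1 r^2 times it, then the intrinsics apply), "R" (3x3) and "t" (3): a world point X has camera coordinates R X + t. Camera axes: x right, y down, z forward; pixel columns grow to the right and rows downward; lengths in mm; the calibration is good to about 2 mm. A picture is of the moment at which its call begins: read the wrist's pose just before it. camera_model takes no time and is no camera call; for the wrist camera it gives the pose at the moment of the call.
- robot.sign_off(): hands the job in, once; it reports no verdict.
The state is a dict: "clock": time; "joint_positions": joint angles; "dq": joint speeds; "joint_torque": joint torques, N m; "ee_pos": TCP position; "eef_rot": TCP orientation; "force": force on the tool from outside, world axes, zero at the start; "torque": the same for the moment, N m; "finger_gap": finger opening in mm.
Only numpy, scipy, OpenCV 4.12 (cv2) and the standard library are available. Lean on these libraries where they do the work, as an engineer would, in place of code of your own. Each camera call takes 0.05 s, during which the arm holds its last target.

## Task

Take the hygiene sample on the rice-cake conveyor's sloped discharge chute. First stop the line at the three-button box, pressing the buttons fully one at a time and letting each come back up: begin with the one next to the cable gland (feeder), then the middle one (cutter), last the one farthest from the gland (belt). Then lift the spring-loaded sample applicator out of its stand by its grip, tilt it to the slope of the chute and gently press its flat sole flush onto the middle of the chute face until its spring is about half way in, without shifting the chute or the things around; the job finishes while you are still holding it pressed there, so do not let go or put it down.

Things in the scene. Friction and masses are not known exactly. Their poses are not given: they have to be found in the camera images.
- stop_feed_top (a point): centre of the top of the first stop button (feeder), the one next to the cable gland. The box is a grey 170 x 70 x 50 mm enclosure fixed on the bench, at any heading; three identical round black 28 mm buttons stand in a row along its length, 50 mm apart, tops 68 mm above the bench. The gland, a black stub 26 mm long followed by a bent steel conduit that goes down into the bench, sticks out of one short end. z axis up, x axis along the row away from the gland
- stop_cutter_top (a point): centre of the top of the middle stop button (cutter), same axes
- stop_belt_top (a point): centre of the top of the last stop button (belt), farthest from the gland, same axes
- stop_feed (a joint): travel of the first button in m: 0 up, 0.006 fully down (spring, 1.5 N to start, 5 N fully down); it springs back when released
- stop_cutter (a joint): travel of the middle button, same values
- stop_belt (a joint): travel of the last button, same values
- applicator_grip (a point): centre of the grip of the sample applicator: an upright grey bar with flat sides, 64 mm long (x), 22 mm thick (y), 48 mm high (z). With the spring out, the sole is 60 mm below this point and the top of the white holder plate 42 mm below it. z axis up, square to the sole; x along the bar and the plate
- applicator_sole (a point): centre of the applicator's flat sole, the underside of the beige agar pad (62 x 44 mm) of the contact slide; z axis square to the sole, towards the grip
- applicator: the whole applicator, a loose 0.3 kg hand tool 84 mm high: the grip bar, and 18 mm under it on a sprung stem a white holder plate 100 x 56 x 10 mm with the contact slide beneath. Origin at the sole's centre with the spring out, axes as the grip's
- plunger (a joint): how far the applicator's spring is pressed in, m: 0 out, 0.010 fully in, when the holder plate and sole have moved that much nearer to the grip; 3.5 N to start it, 7 N half way, 10.5 N fully in
- stand: white plastic stand fixed on the bench, 130 x 90 mm, origin at the centre of its underside; two rails, one under each end of the holder plate, carry the applicator so that the sole hangs 24 mm above the bench; end lips reach 41 mm above the bench. The applicator lifts straight up out of it; x axis along the applicator's plate
- conveyor: bench conveyor fixed on the bench, 500 mm long, 210 mm wide (250 mm over the clamp knobs at the pivot), belt top 190 mm above the bench. Origin on the bench under the pivot of its chute; x axis level, in the discharge direction, from the belt's end over the chute
- chute: plain stainless chute hung at the conveyor's end: flat face 190 mm long down the slope, 180 mm wide between folded sides 24 mm high. It runs down from a pivot 150 mm above the bench (this origin). x axis down the slope, y level, z square out of the face. The pitch is clamped, different each time, somewhere from 22 to 38 degrees below level, and holds against light pushes
- chute_mid (a point): middle of the chute's upper face, 106 mm down the slope from the pivot, same axes as the chute; z square out of the face
- wipes: tub of wipes, 84 mm wide, 115 mm high, origin at the centre of its underside; leave it alone
- cake_pack: clear lidded pack of white rice cakes, 126 x 176 x 47 mm, origin at the centre of its underside; leave it alone
- sample_jar: small capped sample jar, 38 mm wide, 78 mm high, origin at the centre of its underside; leave it alone
Mind the look-alikes: they are no part of the job. Leave any blue or turquoise look-alike of the applicator alone.

How it is judged (in metres and radians):
On the way, in this order (a step that is already met when the one before it is completed fails the run):
1. the feeder's stop button, next to the gland, is pressed down alone (value of joint stop_feed above 0.004 m and value of joint each of stop_cutter, stop_belt below 0.002 m), for 0.05 s.
2. then the cutter's, the middle one, alone (value of joint stop_cutter above 0.004 m and value of joint each of stop_feed, stop_belt below 0.002 m), for 0.05 s.
3. then the belt's, farthest from the gland, alone (value of joint stop_belt above 0.004 m and value of joint each of stop_feed, stop_cutter below 0.002 m), for 0.05 s.
4. the applicator is lifted out of its stand by the gripper (height (world z) of applicator_sole above 0.045 m and contact force between applicator and the fingers above 2 N and contact force between applicator and stand below 0.2 N), for 0.2 s.
At the end, for the whole second after the job is handed in: held in the gripper, the sole is flush on the chute face (0.05 rad, 3 mm), within 30 mm of its middle, pressed with 4 to 20 N and the spring 2 to 9 mm in, at rest; buttons up, chute pitch kept (6 mm), other things within 20 mm of their places (angle between the z axis of applicator_sole and the z axis of chute_mid, either way round below 0.05 rad and z of applicator_sole in the frame of chute_mid between -0.003 and 0.003 m and distance between applicator_sole and chute_mid below 0.03 m and contact force between applicator and chute between 4 and 20 N and value of joint plunger between 0.002 and 0.009 m and contact force between applicator and the fingers above 3 N and contact force between applicator and stand below 0.2 N and height (world z) of applicator_sole above 0.05 m and linear speed of applicator below 0.01 m/s and value of joint each of stop_feed, stop_cutter, stop_belt below 0.002 m and distance of chute_mid from where it was at the start of the episode below 0.006 m and distance of each of wipes, cake_pack, sample_jar from where it was at the start of the episode below 0.02 m); the arm keeps its last pose, push and grip.
It fails at once if the sole is rammed against the chute (over 30 N) (contact force between applicator and chute above 30 N).
It fails at once if the chute's pitch is shifted (distance of chute_mid from where it was at the start of the episode above 0.008 m).
It fails at once if a bystander is pushed about (distance of any of wipes, cake_pack, sample_jar from where it was at the start of the episode above 0.03 m).
It fails at once if the applicator is dropped (height (world z) of applicator_sole below 0.015 m).
It also fails if it takes over 54 s, if anything falls off the work surface, if the arm or the gripper's body presses on something with over 40 N, if the wrist force passes 120 N, or if a joint passes its speed limit or range.

## Working session

There is one attempt and no reset: what is moved stays moved. The work goes in short steps, Python scripts to look and compute and a shell command to move; the robot and the scene stay as the last step left them, time stands still between calls to the robot, and variables do not carry over. Pictures are saved under pics/ and viewed, and the job is handed in when it is done.

```bash
ls; mkdir -p pics; python3 - <<'E'
from cell import monitor,cams,robot
import cv2,numpy as np
print(monitor.get_obs())
for n in ["scene","side","wrist"]:
    m=cams.camera_model(n); print(n,m)
    im,d=cams.camera(n); cv2.imwrite(f"pics/{n}0.png",im); np.save(f"{n}0.npy",d)
    print((d>0).mean())
E
```

```text
pics
{'clock': 0.0, 'joint_positions': array([ 1.20843228e+00,  4.91563403e-01,  1.55946297e+00,  2.23886927e-05,
        1.09168217e+00, -1.05601430e-01]), 'dq': array([ 1.09040212e-03, -1.25574185e-04, -6.28092639e-04, -1.92657122e-03,
       -9.18810042e-04,  5.45369791e-05]), 'joint_torque': array([ 1.15516879e-03, -6.12659240e+01, -2.58175313e+01,  6.92269346e-02,
        4.83333401e-02, -1.20251811e-04]), 'ee_pos': array([158.60533561, 604.28699393, 214.0547017 ]), 'eef_rot': array([ 2.48712888e+00,  1.91839137e+00, -1.50911147e-03]), 'force': array([-0.70059261, -0.35569655,  0.60065465]), 'torque': array([-0.04959484, -0.01283412,  0.02265637]), 'finger_gap': 95.15724576101691}
scene {'K': array([[602.80618937,   0.        , 306.89345997],
       [  0.        , 602.80618937, 245.89393668],
       [  0.        ,   0.        ,   1.        ]]), 'k1': 0.015363230608900331, 'R': array([[-0.84406688,  0.53596124, -0.01722376],
       [ 0.42947398,  0.6564329 , -0.62019993],
       [-0.32109688, -0.53088737, -0.78425467]]), 't': array([ 445.84332453, -162.51007455, 1512.96322771])}

[... 193 characters left out ...]
.03635971182732855, 'R': array([[ 0.86782557, -0.4968133 ,  0.00743835],
       [-0.38150125, -0.67584219, -0.63062994],
       [ 0.31833249,  0.54443905, -0.77604803]]), 't': array([-464.34199674,  287.59467639, 1222.81425092])}
0.9958756510416666
wrist {'K': array([[411.00859137,   0.        , 323.62054336],
       [  0.        , 411.00859137, 234.28392073],
       [  0.        ,   0.        ,   1.        ]]), 'k1': -0.08355933208054915, 'R': array([[ 2.54567180e-01,  9.67054967e-01, -4.92350829e-04],
       [ 9.31517204e-01, -2.45075418e-01,  2.68726138e-01],
       [ 2.59752284e-01, -6.88674884e-02, -9.63216497e-01]]), 't': array([-623.34849855,  -30.13978604,  389.74640133])}
0.99578125
```

View pics/scene0.png

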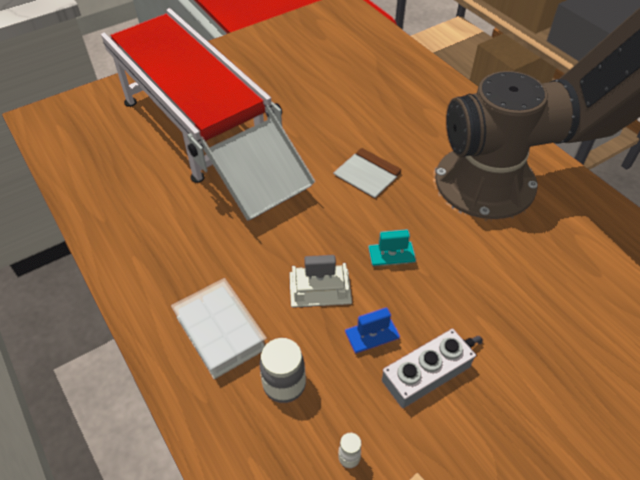

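View pics/side0.png

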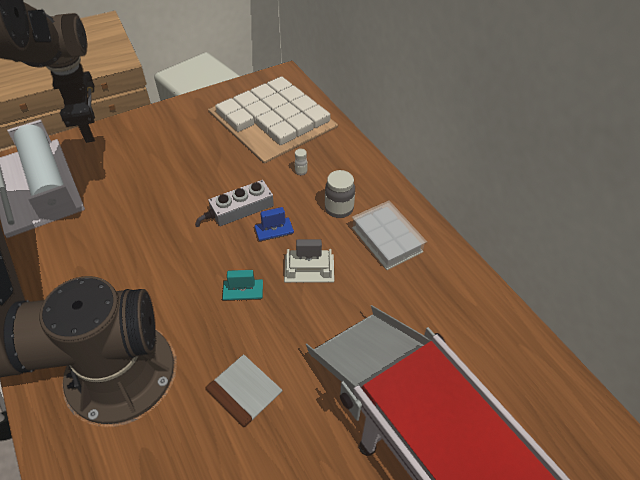

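View pics/wrist0.png

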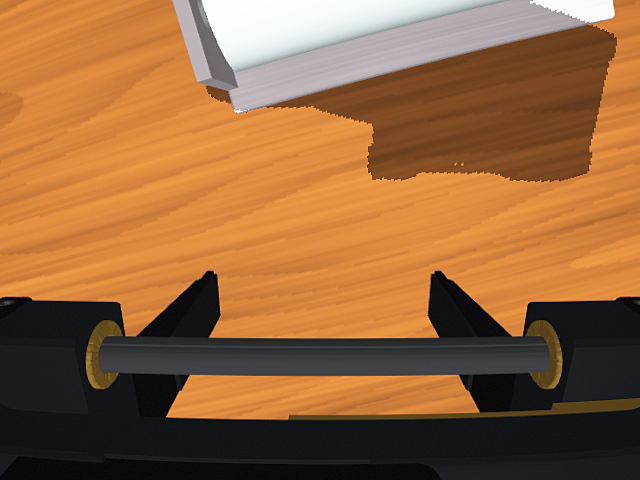

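```bash
cat > h.py <<'E'
from cell import monitor,cams,robot
import cv2,numpy as np
from scipy.spatial.transform import Rotation as Rn
def ray(m,uv):
    uv=np.asarray(uv,float).reshape(-1,1,2)
    s=cv2.undistortPoints(uv,m["K"],np.array([m["k1"],0,0,0,0.]))[:,0]
    return np.c_[s,np.ones(len(s))]
def onz(m,uv,z):
    d=ray(m,uv)@m["R"]; c=-m["R"].T@m["t"]
    return c+d*((z-c[2])/d[:,2])[:,None]
def deproj(m,uv,dep):
    return (ray(m,uv)*np.asarray(dep).reshape(-1,1)-m["t"])@m["R"]
def cloud(m,d):
    v,u=np.mgrid[0:480,0:640]
    P=deproj(m,np.c_[u.ravel(),v.ravel()],d.ravel()); return P.reshape(480,640,3)
def tri(ms,uvs):
    A=0;b=0
    for m,uv in zip(ms,uvs):
        d=(ray(m,uv)@m["R"])[0]; d/=np.linalg.norm(d); c=-m["R"].T@m["t"]
        M=np.eye(3)-np.outer(d,d); A=A+M; b=b+M@c
    return np.linalg.solve(A,b)
E
python3 - <<'E'
from h import *
ms={n:cams.camera_model(n) for n in("scene","side")}
for n,(x0,y0,x1,y1) in {"scene":(390,325,490,395),"side":(200,170,285,225)}.items():
    im=cv2.imread(f"pics/{n}0.png"); g=im.max(2)[y0:y1,x0:x1]
    k,l,s,c=cv2.connectedComponentsWithStats((g<60).astype(np.uint8))
    for i in range(1,k):
        if s[i,4]>15:
            uv=c[i]+[x0,y0]; print(n,uv.round(1),s[i],onz(ms[n],uv,68).round(1))
    for nm,(a,b,c2,d2) in {"scene":{"box":(370,315,500,415),"app":(280,240,360,315),"chute":(180,100,320,225)},"side":{"box":(190,165,285,235),"app":(275,230,345,290),"chute":(300,295,440,400)}}[n].items():
        cv2.imwrite(f"pics/{n}_{nm}.png",cv2.resize(im[b:d2,a:c2],None,fx=5,fy=5,interpolation=cv2.INTER_CUBIC))
    P=cloud(ms[n],np.load(f"{n}0.npy"))
    for uv in ({"scene":[(452,345),(431,358),(410,371),(320,262),(250,170),(100,300)],"side":[(224,199),(240,192),(257,186),(309,245),(370,345),(250,330)]}[n]): print(uv,P[uv[1],uv[0]].round(1))
E
```

```text
scene [451.5 345.5] [ 56  15  12  12 125] [[411.  332.2  68. ]]
scene [469.9 342.1] [76 14  9  8 48] [[376.7 345.7  68. ]]
scene [479.5 341. ] [87 14  5  5 17] [[359.9 353.8  68. ]]
scene [430.8 357.9] [ 35  27  13  13 133] [[461.  331.3  68. ]]
scene [409.4 370.6] [ 13  39  13  14 134] [[511.  330.2  68. ]]
(452, 345) [411.3 333.1  71.5]
(431, 358) [462.4 332.9  71.6]
(410, 371) [511.8 332.4  70.9]
(320, 262) [528.8  54.2 108.6]
(250, 170) [ 516.  -263.7  101.7]
(100, 300) [ 940.5 -187.6    1.5]
side [255.7 186.4] [51 12 10  9 64] [[508.1 327.2  68. ]]
side [239.5 192.4] [35 19 10  8 67] [[458.3 327.7  68. ]]
side [222.8 198.5] [18 25 10  8 66] [[408.3 328.9  68. ]]
side [210.5 214.3] [  2  35  16  17 106] [[356.  290.4  68. ]]
(224, 199) [409.2 320.5  73.1]
(240, 192) [459.4 325.7  70.9]
(257, 186) [509.3 319.7  75.3]
(309, 245) [521.2  39.2 105.3]
(370, 345) [ 504.6 -265.3   95.2]
(250, 330) [308.4 -48.1   1.1]
```

View crops.

```bash
python3 - <<'E'
import cv2,numpy as np
a=[cv2.resize(cv2.imread(f"pics/{n}.png"),(400,300)) for n in ("scene_app","side_app","scene_chute","side_chute")]
cv2.imwrite("pics/mont.png",np.vstack([np.hstack(a[:2]),np.hstack(a[2:])]))
E
```

```text
(no output)
```

View pics/mont.png

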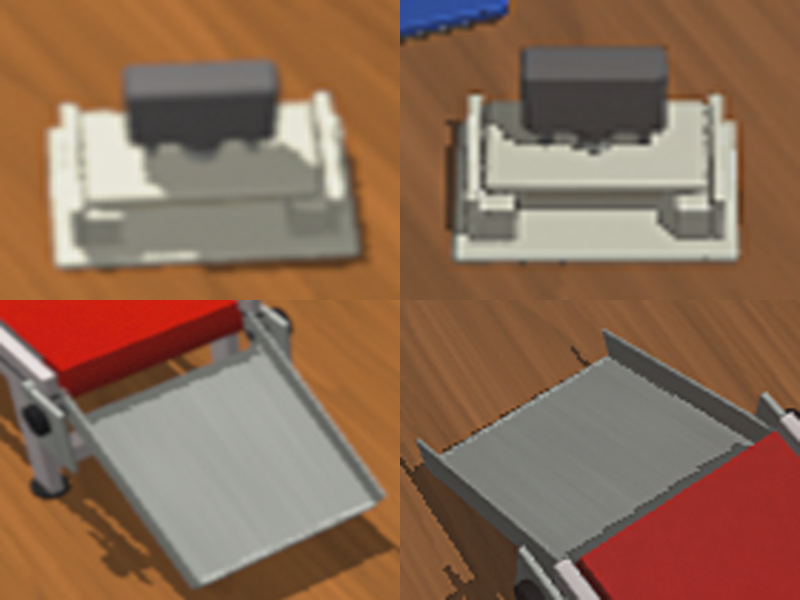

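View pics/scene_box.png

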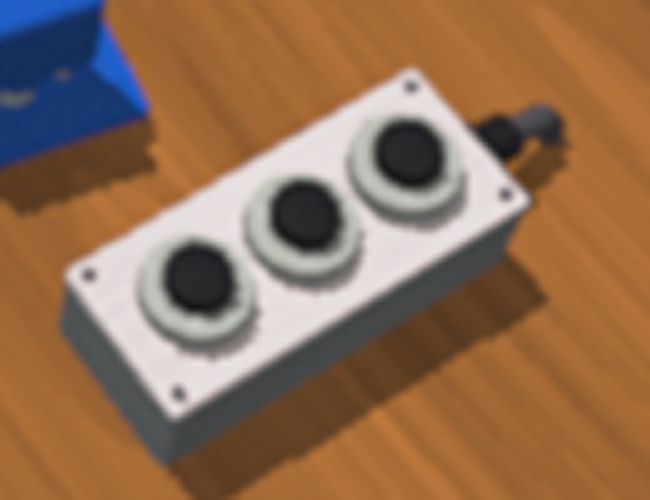

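What could be mistaken for it: the grey-grip applicator in its white stand at scene (320,270) is my choice, the blue look-alike is at (373,330), and the turquoise one at (392,248). The close crop confirms a grey bar over a white holder on rails. The crop also shows the gland at the upper right of the box, so scene (452,346) is the feeder, (431,358) the cutter and (410,371) the belt.

```bash
python3 - <<'E'
from h import *
ms={n:cams.camera_model(n) for n in("scene","side")}
for n in ms:
    im=cv2.imread(f"pics/{n}0.png"); D=np.load(f"{n}0.npy"); P=cloud(ms[n],D); hsv=cv2.cvtColor(im,cv2.COLOR_BGR2HSV).astype(int)
    # chute plane: eroded poly
    poly={"scene":[(216,152),(268,130),(300,178),(252,206)],"side":[(322,346),(374,320),(410,344),(360,372)]}[n]
    M=np.zeros((480,640),np.uint8); cv2.fillPoly(M,[np.array(poly)],1)
    Q=P[M>0]; Q=Q[np.isfinite(Q).all(1)]
    for _ in range(3):
        c=Q.mean(0); nn=np.linalg.svd(Q-c,full_matrices=False)[2][2]; nn*=np.sign(nn[2]); r=(Q-c)@nn; Q=Q[abs(r)<3*r.std()+.5]
    x=np.array([nn[0],nn[1]]);x/=np.linalg.norm(x)
    print(n,"chute c",c.round(1),"n",nn.round(4),"pitch",np.degrees(np.arccos(nn[2])).round(2),"head",np.degrees(np.arctan2(x[1],x[0])).round(2),"std",r.std().round(2),len(Q))
    # grip top face
    box={"scene":(300,250,345,285),"side":(290,236,328,262)}[n]
    x0,y0,x1,y1=box; s=np.zeros((480,640),bool); s[y0:y1,x0:x1]=1
    g=s&(im.max(2)<130)&(hsv[...,1]<70)
    t=g&(abs(P[...,2]-108)<4)
    T=onz(ms[n],np.argwhere(t)[:,::-1],108)[:,:2]
    print("top",t.sum(),T.mean(0).round(1),cv2.minAreaRect(T.astype(np.float32)))
    # bed corners
E
```

```text
scene chute c [ 491.1 -267.6   96. ] n [-0.0417  0.5063  0.8613] pitch 30.53 head 94.71 std 2.8 3489
top 223 [526.9  48.9] ((526.7291870117188, 49.55923080444336), (21.947216033935547, 60.37683868408203), 60.09296798706055)
side chute c [ 497.5 -261.2   93.1] n [-0.0367  0.5069  0.8612] pitch 30.54 head 94.14 std 1.31 2340
top 183 [522.8  45. ] ((522.1724853515625, 43.591793060302734), (25.741167068481445, 62.32971954345703), 60.564483642578125)
```

```bash
python3 - <<'E'
import cv2,numpy as np
im=cv2.imread("pics/scene0.png");cv2.imwrite("pics/c1.png",cv2.resize(im[100:225,185:325],None,fx=5,fy=4.8,interpolation=cv2.INTER_CUBIC))
im=cv2.imread("pics/side0.png");cv2.imwrite("pics/c2.png",cv2.resize(im[300:400,300:440],None,fx=5,fy=5,interpolation=cv2.INTER_CUBIC))
E
```

```text
(no output)
```

View pics/c1.png

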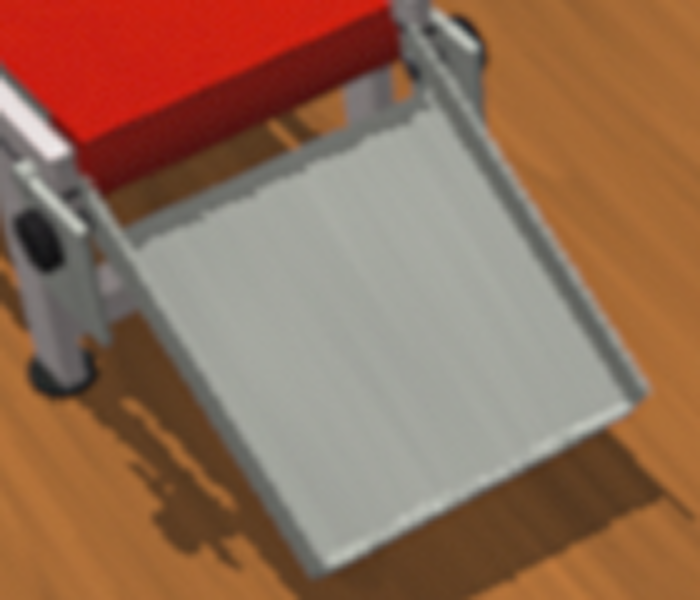

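View pics/c2.png

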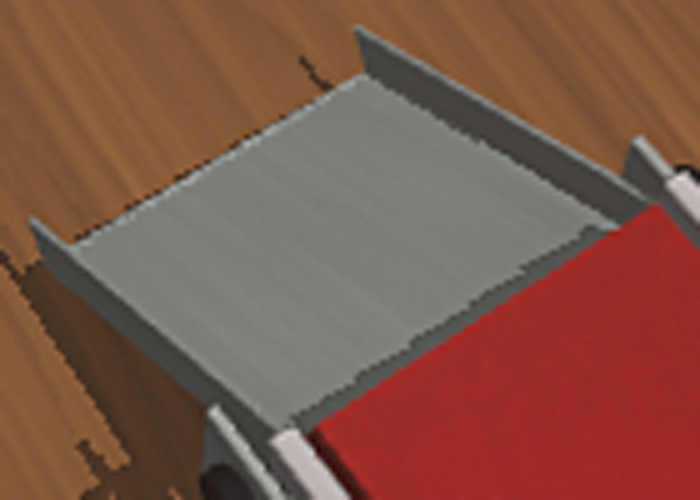

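```bash
cat >> h.py <<'E'
def delta(p,R=None):
    o=monitor.get_obs(); R0=Rn.from_rotvec(o["eef_rot"]); 
    d=R0.inv().apply(np.asarray(p,float)-o["ee_pos"])/10
    rv=(R0.inv()*R).as_rotvec() if R is not None else np.zeros(3)
    print("delta cm",d.round(3),"rot",rv.round(4)); return d,rv
E
python3 - <<'E'
from h import *
ms=[cams.camera_model("scene"),cams.camera_model("side")]
L=tri(ms,[(250,217.7),(375,315)]); R=tri(ms,[(311,183.3),(316,349)])
print(L,R,np.linalg.norm(L-R),(L+R)/2)
w=(L-R)/np.linalg.norm(L-R); print("width dir",w)
for p in [(409.6,330.5,100),(409.6,330.5,62),(459.6,329.5,62),(509.6,328.7,62)]: delta(p)
E
```

```text
[ 572.32987384 -181.69569163   46.98880075] [ 402.00919559 -192.42388991   53.89395834] 170.79785970128938 [ 487.16953472 -187.05979077   50.44137954]
width dir [ 0.99720616  0.06281225 -0.04042883]
delta cm [-20.104  31.227  11.433] rot [0. 0. 0.]
delta cm [-20.1    31.228  15.233] rot [0. 0. 0.]
delta cm [-18.927  36.089  15.232] rot [0. 0. 0.]
delta cm [-17.734  40.945  15.23 ] rot [0. 0. 0.]
```

```bash
python3 -m inch '[[[0,0,0],[-20.1,31.2,5],0],[[0,0,0],[-20.1,31.2,5],0],[[0,0,0],[-20.1,31.2,5],0],[[0,0,0],[-20.1,31.2,5],0],[[0,0,0],[-20.1,31.2,5],0],[[0,0,0],[-20.1,31.2,5],0],[[0,0,0],[-20.1,31.2,5],0],[[0,0,0],[-20.1,31.2,5],0],[[0,0,0],[-20.1,31.2,5],0],[[0,0,0],[-20.1,31.2,8],0],[[0,0,0],[-20.1,31.2,11],0],[[0,0,0],[-20.1,31.2,11],0]]' 10
python3 - <<'E'
from h import *
delta((409.6,330.5,68)); im,d=cams.camera("wrist"); cv2.imwrite("pics/w1.png",im)
im,d=cams.camera("scene"); cv2.imwrite("pics/s1.png",im[280:440,340:540].repeat(4,0).repeat(4,1))
E
```

```text
clock: 1.35
ee_pos: [407.6, 330.6, 102.1]
eef_rot: [-2.487, -1.919, 0.008]
force: [-0.5, 0.3, 1.0]
finger_gap: 5.0
delta cm [0.056 0.208 3.405] rot [0. 0. 0.]
```

View pics/w1.png

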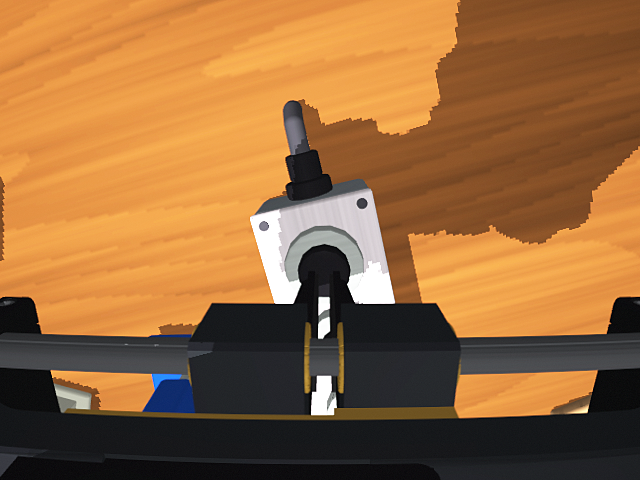

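View pics/s1.png

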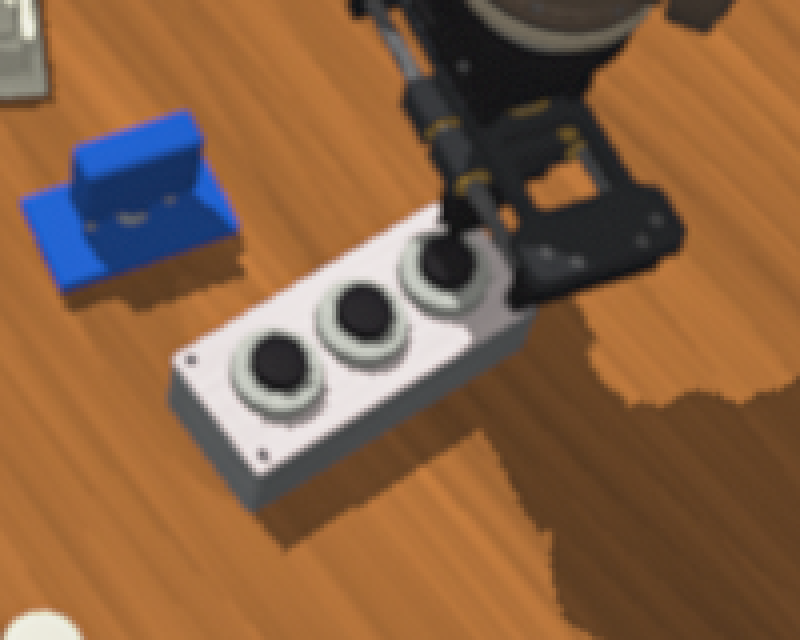

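The fingertips are over the feeder button, at wrist (325,265), with the gland beyond it at (305,175). I'll press it now.

```bash
python3 -m inch '[[[0,0,0],[0.05,0.2,2.8],0],[[0,0,0],[0.05,0.2,3.3],0],[[0,0,0],[0.05,0.2,3.7],0],[[0,0,0],[0.05,0.2,4.0],0],[[0,0,0],[0.05,0.2,4.0],0],[[0,0,0],[0.05,0.2,4.0],0]]'; python3 - <<'E'
from h import *
o=monitor.get_obs();print(o["ee_pos"],o["force"])
E
```

```text
clock: 2.05
ee_pos: [411.4, 331.2, 66.2]
eef_rot: [-2.487, -1.919, -0.002]
force: [-4.4, -0.3, 10.0]
finger_gap: 0.2
[411.43827407 331.20043275  66.2262483 ] [-4.44520314 -0.32518447 10.04889635]
```

```bash
python3 -m inch '[[[0,0,0],[0,0,0],0],[[0,0,0],[0,0,0],0]]'; python3 - <<'E'
from h import *
o=monitor.get_obs();print(o["ee_pos"],o["force"],o["torque"])
im,d=cams.camera("scene"); a=im[310:400,380:500].repeat(5,0).repeat(5,1)
im,d=cams.camera("side"); b=im[165:225,200:280].repeat(8,0).repeat(8,1)[:450]
cv2.imwrite("pics/s2.png",cv2.resize(np.hstack([a,b]),(800,300)))
im,d=cams.camera("wrist"); cv2.imwrite("pics/w2.png",im)
E
```

```text
clock: 2.25
ee_pos: [411.4, 331.2, 66.2]
eef_rot: [-2.487, -1.919, -0.002]
force: [-4.4, -0.2, 8.8]
finger_gap: 0.6
[411.41640665 331.20181311  66.22988664] [-4.4178564  -0.24158567  8.75861042] [-0.02565999  0.89853153 -0.02067336]
```

View pics/s2.png

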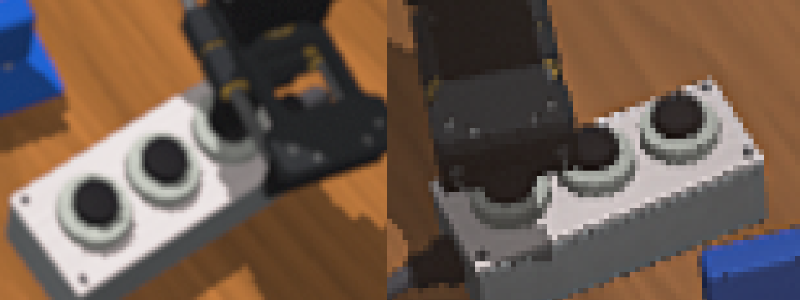

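View pics/w2.png

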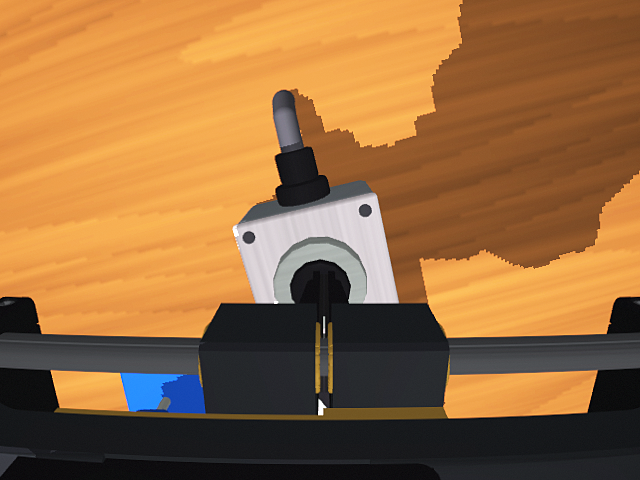

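```bash
python3 -m inch '[[[0,0,0],[0,0,0.2],0],[[0,0,0],[0,0,0.2],0]]';python3 -m inch '[[[0,0,0],[0,0,0.2],0],[[0,0,0],[0,0,0.2],0]]'; python3 -m inch '[[[0,0,0],[0,0,0.2],0],[[0,0,0],[0,0,0.2],0]]'
```

```text
clock: 2.6
ee_pos: [411.5, 331.2, 65.8]
eef_rot: [-2.487, -1.919, -0.003]
force: [-9.2, -3.8, 31.1]
finger_gap: 0.6
clock: 2.8
ee_pos: [411.6, 331.3, 65.4]
eef_rot: [2.487, 1.919, 0.005]
force: [-12.8, -6.8, 54.6]
finger_gap: 0.6
clock: 3.0
ee_pos: [411.7, 331.4, 65.0]
eef_rot: [2.487, 1.919, 0.007]
force: [-19.4, -10.6, 75.3]
finger_gap: 0.5
```

```bash
python3 -m inch '[[[0,0,0],[0,0,-0.55],0],[[0,0,0],[0,0,-0.55],0]]'; python3 - <<'E'
from h import *
m=cams.camera_model("wrist"); im,d=cams.camera("wrist"); P=cloud(m,d); cv2.imwrite("pics/w3.png",im[180:340,200:440].repeat(3,0).repeat(3,1))
for uv in [(305,272),(303,280),(342,272),(340,282),(320,263),(285,275),(320,245),(355,275),(380,260),(265,240),(450,180),(200,100)]: print(uv,P[uv[1],uv[0]].round(1),im[uv[1],uv[0]])
E
```

```text
clock: 3.2
ee_pos: [411.8, 331.4, 66.8]
eef_rot: [2.487, 1.919, 0.005]
force: [-3.3, 0.6, 4.3]
finger_gap: 0.6
(305, 272) [399.2 324.8  65.6] [27 26 25]
(303, 280) [403.1 322.7  64.5] [29 23 26]
(342, 272) [404.3 340.5  63.2] [23 21 21]
(340, 282) [402.8 339.3  77.8] [14 10 10]
(320, 263) [397.3 332.1  64.3] [33 32 31]
(285, 275) [400.1 314.9  60.6] [174 179 173]
(320, 245) [390.  334.1  61.8] [179 183 177]
(355, 275) [408.2 345.7  60.6] [179 181 176]
(380, 260) [408.9 359.   47.9] [218 215 222]
(265, 240) [384.8 308.4  49. ] [217 213 220]
(450, 180) [389.7 412.   -0.7] [ 41  78 131]
(200, 100) [310.3 286.   -0.5] [ 76 165 241]
```

View pics/w3.png

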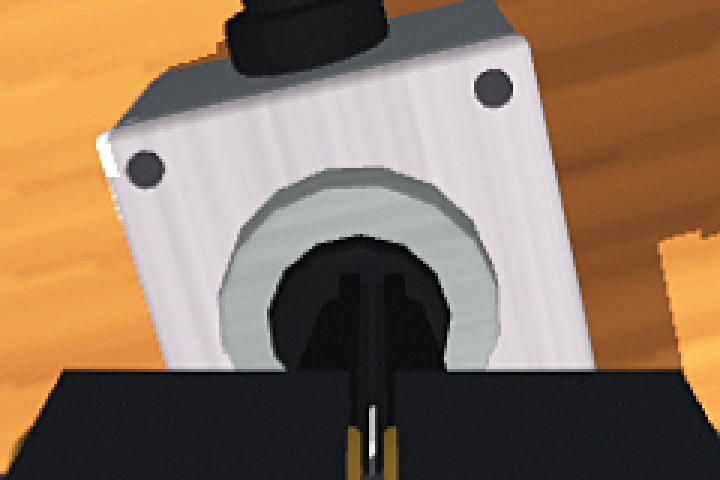

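```bash
python3 -m inch '[[[0,0,0],[0,0,-0.5],0],[[0,0,0],[0,0,-1.5],0],[[0,0,0],[0,0,-2.5],0],[[0,0,0],[0,0,-2.5],0]]'; python3 - <<'E'
from h import *
m=cams.camera_model("wrist"); im,d=cams.camera("wrist"); P=cloud(m,d)
cv2.imwrite("pics/w4.png",im[180:340,200:440].repeat(3,0).repeat(3,1))
g=im.max(2)
s=(slice(200,300),slice(250,400))
Q=P[s].reshape(-1,3);G=g[s].ravel()
k=(np.hypot(Q[:,0]-409.6,Q[:,1]-330.5)<12)&(G<60)
print(k.sum(),np.histogram(Q[k,2],bins=np.arange(50,100,2)))
delta((459.6,329.5,68)); print(monitor.get_obs()["ee_pos"])
E
```

```text
clock: 3.65
ee_pos: [412.1, 331.2, 90.7]
eef_rot: [2.487, 1.919, 0.004]
force: [-0.6, 0.3, 0.7]
finger_gap: 0.7
2001 (array([  0,   0,   0,   0,   0,   1,   1,   6,   8, 134, 920,  37,   0,
         0,   0,   0,   0,   0,   0,  10,  33,  36,  32,  36]), array([50, 52, 54, 56, 58, 60, 62, 64, 66, 68, 70, 72, 74, 76, 78, 80, 82,
       84, 86, 88, 90, 92, 94, 96, 98]))
delta cm [1.067 4.656 2.2  ] rot [0. 0. 0.]
[411.82591565 330.9903976   89.94142003]
```

View pics/w4.png

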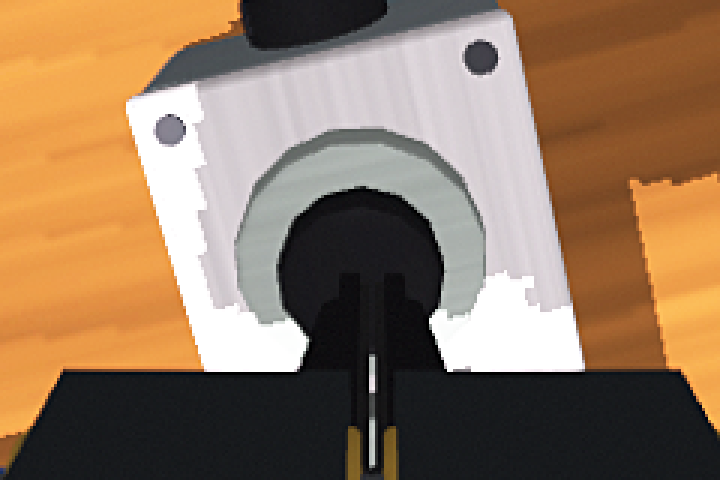

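```bash
python3 -m inch '[[[0,0,0],[1.1,4.65,0],0],[[0,0,0],[1.1,4.65,0],0],[[0,0,0],[1.1,4.65,0],0],[[0,0,0],[1.1,4.65,1.2],0],[[0,0,0],[1.1,4.65,2.0],0],[[0,0,0],[1.1,4.65,2.4],0],[[0,0,0],[1.1,4.65,2.4],0],[[0,0,0],[1.1,4.65,2.4],0]]'; python3 - <<'E'
from h import *
o=monitor.get_obs();print(o["ee_pos"],o["force"])
E
```

```text
clock: 4.5
ee_pos: [458.5, 329.6, 66.0]
eef_rot: [-2.487, -1.919, 0.001]
force: [-4.7, -3.2, 20.1]
finger_gap: 0.3
[458.49434294 329.63213534  66.0345482 ] [-4.74479282 -3.22272806 20.06255554]
```

Bottomed out: z is 66 and the force is well above 5 N. I'll lift, wait for it to come up, then go to the belt button.

```bash
python3 -m inch '[[[0,0,0],[0,0,0],0],[[0,0,0],[0,0,-1.5],0],[[0,0,0],[0,0,-2.5],0],[[0,0,0],[0,0,-2.5],0],[[0,0,0],[1.2,4.9,-2.5],0],[[0,0,0],[1.2,4.9,-2.5],0],[[0,0,0],[1.2,4.9,-2.5],0]]'; python3 - <<'E'
from h import *
delta((509.6,328.7,66)); im,d=cams.camera("wrist"); cv2.imwrite("pics/w5.png",im[180:340,200:440].repeat(3,0).repeat(3,1))
E
```

```text
clock: 5.2
ee_pos: [509.8, 328.4, 89.1]
eef_rot: [-2.488, -1.917, 0.002]
force: [-0.7, -0.0, -0.3]
finger_gap: 0.6
delta cm [ 0.022 -0.019  2.305] rot [0. 0. 0.]
```

View pics/w5.png

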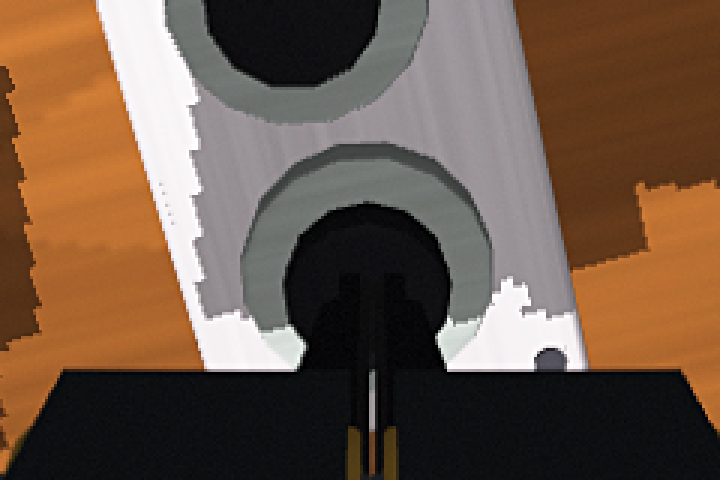

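```bash
python3 -m inch '[[[0,0,0],[0,0,1.2],0],[[0,0,0],[0,0,2.0],0],[[0,0,0],[0,0,2.4],0],[[0,0,0],[0,0,2.4],0],[[0,0,0],[0,0,2.4],0]]'; python3 -m inch '[[[0,0,0],[0,0,0],0],[[0,0,0],[0,0,-1.5],0],[[0,0,0],[0,0,-4],0],[[0,0,0],[0,0,-8],5],[[0,0,0],[0,0,-11],9.5],[[0,0,0],[0,0,-11],9.5]]';  python3 - <<'E'
from h import *
# tool x along heading 60deg
a=np.radians(60.3); X=np.array([np.cos(a),np.sin(a),0]);Z=np.array([0,0,-1.]);Y=np.cross(Z,X)
R=Rn.from_matrix(np.c_[X,Y,Z])
delta((524.5,46.5,200),R)
E
```

```text
clock: 5.75
ee_pos: [508.8, 328.9, 66.3]
eef_rot: [-2.487, -1.919, 0.002]
force: [-3.5, -0.8, 8.7]
finger_gap: 0.5
clock: 6.35
ee_pos: [510.7, 329.6, 179.7]
eef_rot: [2.486, 1.919, 0.009]
force: [-0.0, -0.2, -0.1]
finger_gap: 19.0
delta cm [-27.029   8.527  -2.104] rot [ 0.0039 -0.0045  0.262 ]
```

```bash
python3 -m inch '[[[0,0,0.13],[-27,8.5,-2],9.5],[[0,0,0.26],[-27,8.5,-2],9.5],[[0,0,0.26],[-27,8.5,-2],9.5],[[0,0,0.26],[-27,8.5,-2],9.5],[[0,0,0.26],[-27,8.5,-2],9.5],[[0,0,0.26],[-27,8.5,-2],9.5],[[0,0,0.26],[-27,8.5,-2],9.5],[[0,0,0.26],[-27,8.5,-2],9.5],[[0,0,0.26],[-27,8.5,-2],9.5]]'; python3 - <<'E'
from h import *
m=cams.camera_model("wrist"); im,d=cams.camera("wrist"); cv2.imwrite("pics/w6.png",im); np.save("w6.npy",d); np.savez("w6m.npz",**m)
o=monitor.get_obs();print(o["ee_pos"],o["eef_rot"],o["joint_positions"])
E
```

```text
clock: 7.25
ee_pos: [523.0, 47.0, 195.5]
eef_rot: [-2.714, -1.581, 0.001]
force: [-0.5, 0.5, 0.4]
finger_gap: 90.8
[523.06631636  47.21681692 195.60703468] [-2.71378295e+00 -1.58155355e+00  8.59186806e-04] [-3.58894665e-02  3.72383934e-01  1.82465245e+00  2.49331782e-04
  9.45331169e-01 -1.09136684e+00]
```

View pics/w6.png

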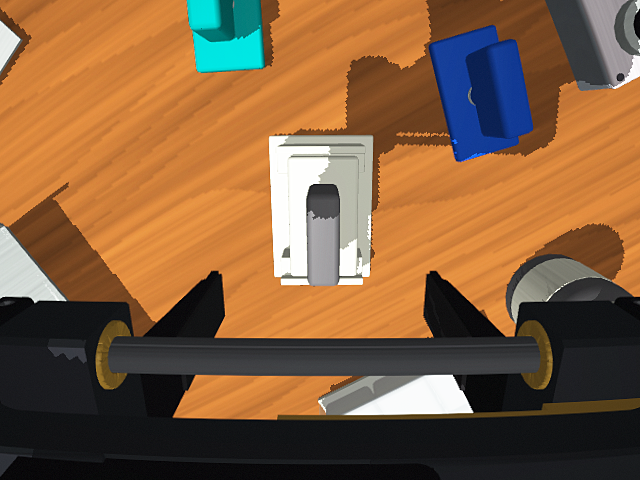

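```bash
python3 - <<'E'
from h import *
m=dict(np.load("w6m.npz")); im=cv2.imread("pics/w6.png"); d=np.load("w6.npy"); P=cloud(m,d)
o=monitor.get_obs(); R0=Rn.from_rotvec(o["eef_rot"])
loc=lambda p:R0.inv().apply(np.asarray(p)-o["ee_pos"])
print("bar col z",[(v,P[v,323].round(1)) for v in range(180,290,15)])
for v in (195,230,260):
    row=im[v].astype(int).max(1); print(v,[ (u,row[u]) for u in range(300,348,2)])
L=[(307,v) for v in (200,230,260,280)]; 
# bar mask by height band, using depth
s=np.zeros((480,640),bool); s[150:300,280:370]=1
t=s&(abs(P[...,2]-108)<5)
v,u=np.nonzero(t); q=loc(onz(m,np.c_[u,v],108)); print(t.sum(),"tool frame mm",q.min(0).round(1),q.max(0).round(1),cv2.minAreaRect(q[:,:2].astype(np.float32)), np.percentile(P[t][:,2],[5,50,95]))
for uv,z in [((270,136),12),((372,136),12),((370,277),12)]: print(loc(onz(m,uv,z)).round(1))
# plate top z=42
for uv in [(289,155),(359,156),(357,278),(287,278)]: print("plate",loc(onz(m,uv,42)).round(1),P[uv[1],uv[0]].round(1))
E
```

```text
bar col z [(180, array([496.6,  60.1,  41.4])), (195, array([497. ,  60. , 106.5])), (210, array([505.3,  55.3, 107.7])), (225, array([513.7,  50.5, 108.4])), (240, array([522.5,  45.5, 108.2])), (255, array([531.5,  40.4, 107.9])), (270, array([540.9,  35.1, 107.2])), (285, array([550.3,  29.7, 106.9]))]
195 [(300, np.int64(254)), (302, np.int64(254)), (304, np.int64(255)), (306, np.int64(255)), (308, np.int64(37)), (310, np.int64(57)), (312, np.int64(60)), (314, np.int64(62)), (316, np.int64(62)), (318, np.int64(61)), (320, np.int64(60)), (322, np.int64(62)), (324, np.int64(63)), (326, np.int64(62)), (328, np.int64(61)), (330, np.int64(61)), (332, np.int64(62)), (334, np.int64(64)), (336, np.int64(62)), (338, np.int64(31)), (340, np.int64(196)), (342, np.int64(187)), (344, np.int64(187)), (346, np.int64(186))]
230 [(300, np.int64(254)), (302, np.int64(254)), (304, np.int64(255)), (306, np.int64(191)), (308, np.int64(134)), (310, np.int64(158)), (312, np.int64(175)), (314, np.int64(173)), (316, np.int64(171)), (318, np.int64(169)), (320, np.int64(170)), (322, np.int64(169)), (324, n
[... 543 characters left out ...]
)), (326, np.int64(165)), (328, np.int64(162)), (330, np.int64(162)), (332, np.int64(162)), (334, np.int64(154)), (336, np.int64(129)), (338, np.int64(84)), (340, np.int64(255)), (342, np.int64(255)), (344, np.int64(254)), (346, np.int64(254))]
3058 tool frame mm [-12.8 -30.4  87.6] [ 8.9 32.  87.6] ((-2.093067169189453, 0.7897071838378906), (62.55776596069336, 21.50636863708496), 89.4896011352539) [104.94955133 107.62808548 108.91442963]
[[-46.3 -62.4 183.7]]
[[ 39.4 -62.2 183.6]]
[[ 41.2  64.2 183.5]]
plate [[-28.2 -48.9 153.7]] [466.8  45.7  31.9]
plate [[ 26.2 -48.  153.6]] [495.2  94.1  31.5]
plate [[ 26.7  53.2 153.6]] [583.4  43.9  39.4]
plate [[-32.2  53.1 153.6]] [554.2  -7.8  39. ]
```

```bash
python3 -m inch '[[[0,0,0],[-0.2,0.1,4],9.5],[[0,0,0],[-0.2,0.1,8],9.5],[[0,0,0],[-0.2,0.1,11],9.5],[[0,0,0],[-0.2,0.1,12.9],9.5],[[0,0,0],[-0.2,0.1,12.9],9.5],[[0,0,0],[-0.2,0.1,12.9],9.5]]'; python3 - <<'E'
from h import *
im,d=cams.camera("wrist"); cv2.imwrite("pics/w7.png",im)
E
```

```text
clock: 7.9
ee_pos: [523.3, 44.7, 67.3]
eef_rot: [-2.714, -1.582, 0.0]
force: [-0.2, -0.5, 0.4]
finger_gap: 94.8
```

View pics/w7.png

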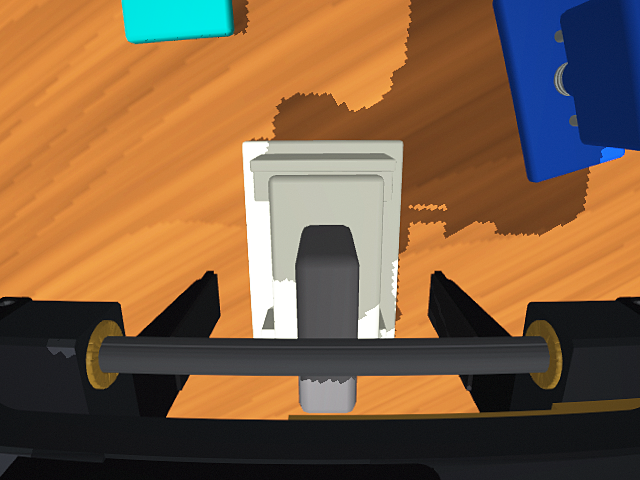

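The bar, at columns 297–357, is centred between the fingers at 215 and 432. I'll close on it.

```bash
python3 -m inch '[[[0,0,0],[0,0,0],1.5],[[0,0,0],[0,0,0],1.5],[[0,0,0],[0,0,0],1.5],[[0,0,0],[0,0,0],1.5],[[0,0,0],[0,0,0],1.5],[[0,0,0],[0,0,0],1.5],[[0,0,0],[0,0,0],1.5],[[0,0,0],[0,0,0],1.5]]' 45; python3 - <<'E'
from h import *
print(monitor.get_obs()["ee_pos"],monitor.get_obs()["finger_gap"],monitor.get_obs()["force"])
E
```

```text
clock: 8.75
ee_pos: [523.2, 43.9, 67.1]
eef_rot: [-2.715, -1.58, -0.0]
force: [-0.0, -0.7, -0.3]
finger_gap: 36.5
[523.23336144  43.86195878  67.10457995] 36.47801203780232 [-0.00267987 -0.7396883  -0.25964817]
```

```bash
python3 -m inch '[[[0,0,0],[0,0,0],1.5],[[0,0,0],[0,0,0],1.5],[[0,0,0],[0,0,0],1.5],[[0,0,0],[0,0,0],1.5],[[0,0,0],[0,0,0],1.5],[[0,0,0],[0,0,0],1.5]]'; python3 -m inch '[[[0,0,0],[0,0,-1],1.5],[[0,0,0],[0,0,-3],1.5],[[0,0,0],[0,0,-6],1.5],[[0,0,0],[0,0,-10],1.5],[[0,0,0],[0,0,-15],1.5],[[0,0,0],[0,0,-20],1.5],[[0,0,0],[0,0,-20],1.5],[[0,0,0],[0,0,-20],1.5]]'; python3 - <<'E'
from h import *
o=monitor.get_obs();print(o["ee_pos"],o["finger_gap"],o["force"],o["joint_positions"])
im,d=cams.camera("wrist"); cv2.imwrite("pics/w8.png",im)
im,d=cams.camera("side"); cv2.imwrite("pics/sd8.png",im)
E
```

```text
clock: 9.35
ee_pos: [523.3, 43.9, 67.1]
eef_rot: [2.715, 1.58, 0.0]
force: [1.0, 0.9, -1.3]
finger_gap: 22.1
clock: 10.15
ee_pos: [522.8, 43.8, 267.8]
eef_rot: [2.715, 1.58, 0.002]
force: [-1.5, 0.5, -4.4]
finger_gap: 21.5
[522.76726646  43.84433972 267.84467207] 21.46373986632078 [-1.52663572  0.49655173 -4.42832325] [-4.22574186e-02  2.93046901e-01  1.73114884e+00 -4.33144049e-05
  1.11613134e+00 -1.09625912e+00]
```

View pics/w8.png

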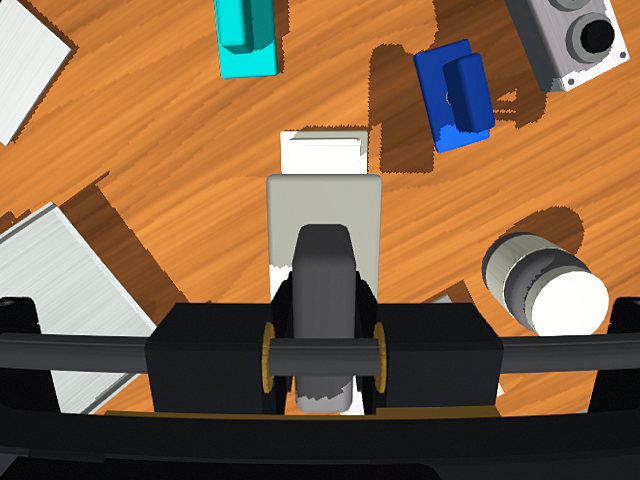

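View pics/sd8.png

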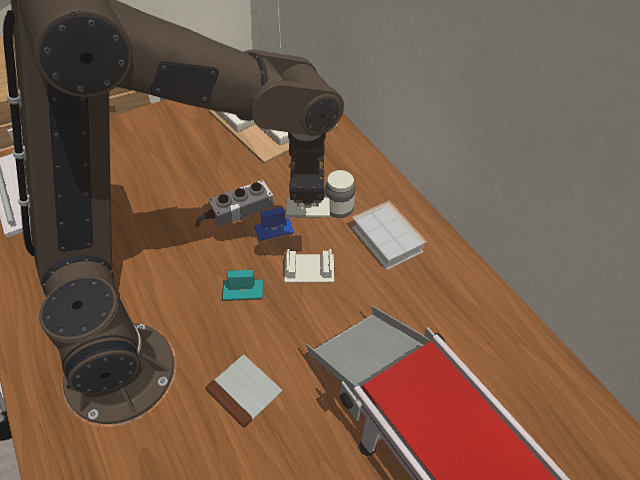

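```bash
cat >> h.py <<'E'
n=np.array([-0.039,0.5066,0.861]); n/=np.linalg.norm(n); mid=np.array([493.2,-268.5,97.])
X0=np.array([np.cos(np.radians(60.4)),np.sin(np.radians(60.4)),0])
def Rt(n,X0=X0):
    ax=np.cross([0,0,1],n); ang=np.arcsin(np.linalg.norm(ax)); ax=ax/np.linalg.norm(ax)
    Z=np.array([0,0,-1.]); R0=Rn.from_matrix(np.c_[X0,np.cross(Z,X0),Z])
    return Rn.from_rotvec(ax*ang)*R0
E
python3 - <<'E'
from h import *
delta(mid+n*(43+80),Rt(n))
E
```

```text
delta cm [-23.402   9.426   6.291] rot [-0.3006 -0.4408  0.0005]
```

```bash
python3 -m inch '[[[0,0,0],[-4,1.6,0],1.5],[[-0.06,-0.09,0],[-8,3.2,0],1.5],[[-0.12,-0.18,0],[-12,4.8,0],1.5],[[-0.18,-0.27,0],[-16,6.4,0],1.5],[[-0.24,-0.36,0],[-20,8,2],1.5],[[-0.3,-0.44,0],[-23.4,9.4,4],1.5],[[-0.3,-0.44,0],[-23.4,9.4,6.3],1.5],[[-0.3,-0.44,0],[-23.4,9.4,6.3],1.5],[[-0.3,-0.44,0],[-23.4,9.4,6.3],1.5],[[-0.3,-0.44,0],[-23.4,9.4,6.3],1.5],[[-0.3,-0.44,0],[-23.4,9.4,6.3],1.5]]'; python3 - <<'E'
from h import *
delta(mid+n*(43+80),Rt(n)); o=monitor.get_obs();print(o["joint_positions"],o["force"])
for k in ("scene","side","wrist"):
    m=cams.camera_model(k); im,d=cams.camera(k); cv2.imwrite(f"pics/{k}9.png",im); np.save(f"{k}9.npy",d); np.savez(f"{k}9m.npz",**m)
E
```

```text
clock: 11.35
ee_pos: [489.8, -205.8, 205.0]
eef_rot: [2.284, 1.33, -0.309]
force: [-0.6, 0.9, -2.9]
finger_gap: 21.6
delta cm [-0.013 -0.164  0.192] rot [ 0.0031 -0.0025 -0.0011]
[-0.27851518  0.35327937  1.95429757 -0.74313915  0.77790767 -0.80535939] [-0.58111497  0.88971675 -2.93704079]
```

View pics/scene9.png

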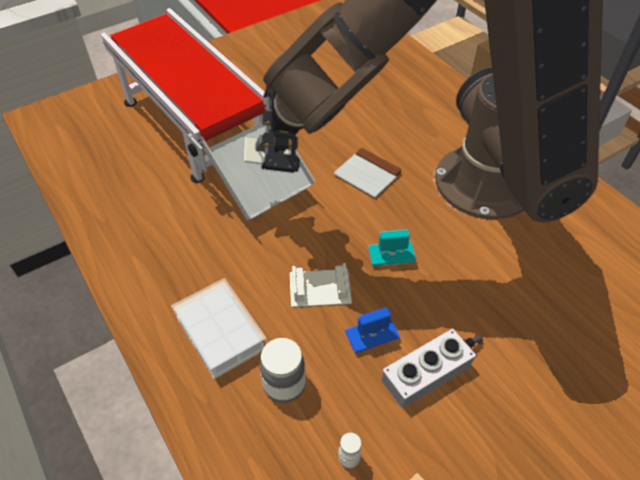

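View pics/wrist9.png

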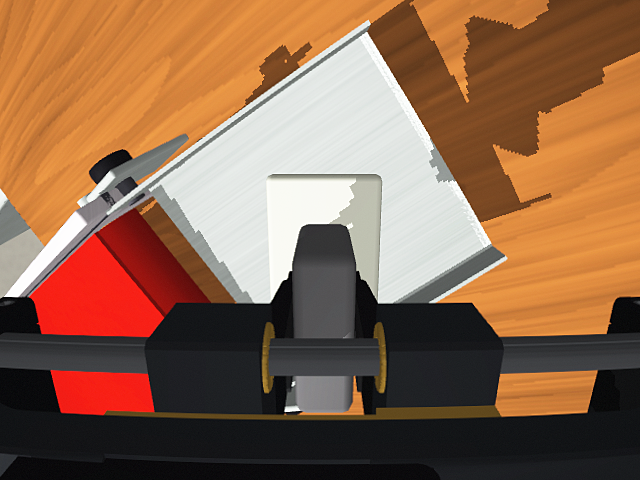

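View pics/side9.png

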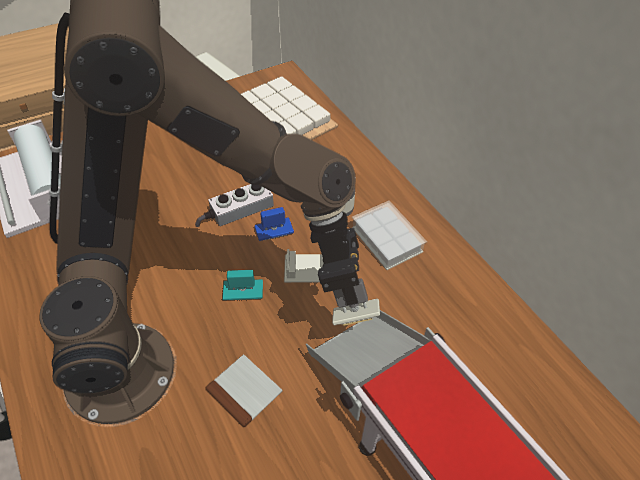

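```bash
python3 - <<'E'
from h import *
m=dict(np.load("wrist9m.npz")); d=np.load("wrist9.npy"); P=cloud(m,d)
def fit(poly):
    M=np.zeros((480,640),np.uint8); cv2.fillPoly(M,[np.array(poly)],1); Q=P[M>0]
    for _ in range(3):
        c=Q.mean(0); q=np.linalg.svd(Q-c,full_matrices=False)[2][2]; q*=np.sign(q[2]); r=(Q-c)@q; Q=Q[abs(r)<3*r.std()+.3]
    print(c.round(1),q.round(4),"std",r.std().round(2),len(Q)); return c,q
c1,q1=fit([(195,178),(360,50),(425,165),(455,235),(390,280),(390,165),(258,165),(258,250)])
c2,q2=fit([(274,182),(372,182),(372,260),(360,270),(350,222),(302,222),(290,270),(274,270)])
ang=lambda a,b:np.degrees(np.arccos(a@b))
print("pitch",np.degrees(np.arccos(q1[2])),ang(q1,n),ang(q2,n),ang(q1,q2))
print("face height at mid along n:", (c1-mid)@q1)
o=monitor.get_obs();R0=Rn.from_rotvec(o["eef_rot"]);print("toolz vs q1",ang(-R0.apply([0,0,1]),q1),"in tool",R0.inv().apply(q1).round(4),R0.inv().apply(q2).round(4))
print("TCP above face",(o["ee_pos"]-c1)@q1,"plate top above face",(c2-c1)@q1)
# lip corners inside, wrist pixels
for uv in [(366,30),(492,248)]:
    r=(ray(m,uv)@m["R"])[0]; c=-m["R"].T@m["t"]; print(c+r*(((c1-c)@q1)/(r@q1)))
E
```

```text
[ 459.1 -242.4   77.9] [-0.0364  0.5076  0.8608] std 0.71 20524
[ 463.4 -207.3  174.5] [-0.0426  0.5043  0.8625] std 0.64 5876
pitch 30.59010851138315 0.1607832994025425 0.25955858304929985 0.41580984718741937
face height at mid along n: -1.9318170786725548
toolz vs q1 0.36257395179511986 in tool [ 0.0044  0.0045 -1.    ] [-0.0019  0.001  -1.    ]
TCP above face 126.60310776872254 plate top above face 100.80317601870883
[ 392.81619582 -192.75032817   45.84879264]
[ 575.27226047 -180.84148867   46.53506267]
```

```bash
python3 -m inch '[[[0.002,-0.003,0],[0,-0.15,2],1.5],[[0.002,-0.003,0],[0,-0.15,4],1.5],[[0.002,-0.003,0],[0,-0.15,6],1.5],[[0.002,-0.003,0],[0,-0.15,7],1.5],[[0.002,-0.003,0],[0,-0.15,7.5],1.5],[[0.002,-0.003,0],[0,-0.15,7.5],1.5],[[0.002,-0.003,0],[0,-0.15,7.5],1.5]]'; python3 - <<'E'
from h import *
delta(mid+n*43,Rt(n)); o=monitor.get_obs();print(o["force"],o["force"]@n)
for k in ("side","wrist"):
    m=cams.camera_model(k); im,d=cams.camera(k); cv2.imwrite(f"pics/{k}10.png",im if k=="wrist" else im[260:410,290:440].repeat(4,0).repeat(4,1))
E
```

```text
clock: 12.2
ee_pos: [491.4, -243.2, 139.7]
eef_rot: [2.285, 1.328, -0.315]
force: [1.2, 0.2, -3.0]
finger_gap: 21.7
delta cm [-0.021 -0.003  0.666] rot [ 0.0005  0.001  -0.0011]
[ 1.24707617  0.20629474 -3.00276956] -2.5301625378375707
```

View pics/side10.png

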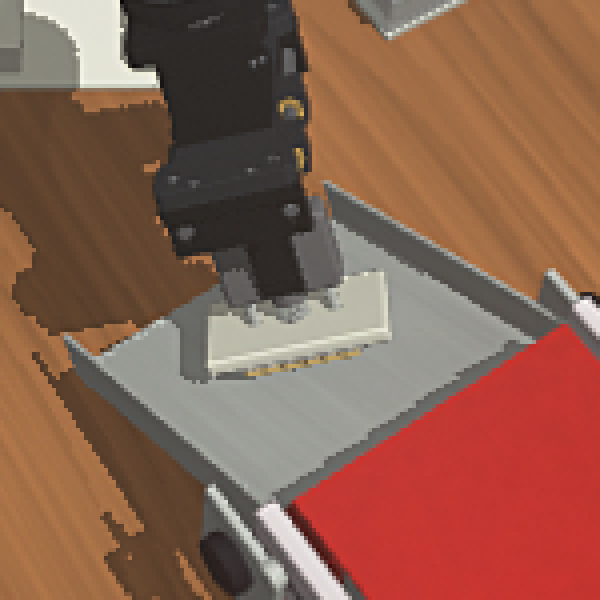

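View pics/wrist10.png

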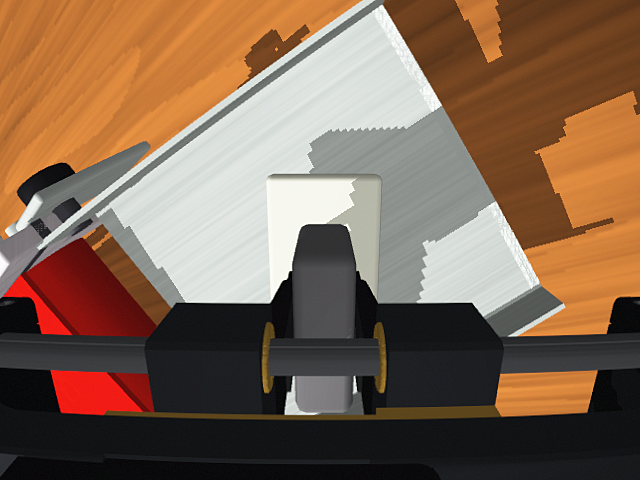

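```bash
python3 -m inch '[[[0,0,0],[0,0,0.2],1.5],[[0,0,0],[0,0,0.4],1.5],[[0,0,0],[0,0,0.5],1.5],[[0,0,0],[0,0,0.6],1.5],[[0,0,0],[0,0,0.6],1.5]]';  python3 -m inch '[[[0,0,0],[0,0,0.1],1.5],[[0,0,0],[0,0,0.1],1.5]]';  python3 -m inch '[[[0,0,0],[0,0,0.1],1.5],[[0,0,0],[0,0,0.1],1.5]]'; python3 -c "
from h import *
o=monitor.get_obs();print(o['force']@n,o['force'],o['torque']);delta(mid+n*43,Rt(n))"
```

```text
clock: 12.8
ee_pos: [491.3, -246.4, 133.7]
eef_rot: [2.286, 1.329, -0.316]
force: [-0.6, 0.2, -3.2]
finger_gap: 21.7
clock: 13.0
ee_pos: [491.4, -246.9, 133.0]
eef_rot: [2.286, 1.329, -0.315]
force: [0.2, 0.1, -2.4]
finger_gap: 22.2
clock: 13.2
ee_pos: [491.5, -247.3, 132.3]
eef_rot: [2.285, 1.328, -0.315]
force: [-0.7, 2.9, 1.6]
finger_gap: 21.7
2.923955377580805 [-0.71589909  2.93970869  1.63301591] [ 0.62298808  0.21478974 -0.09639695]
delta cm [-0.023  0.027 -0.18 ] rot [-0.0001  0.0011 -0.0009]
```

```bash
for i in 1 2; do python3 -m inch '[[[0,0,0],[0,0,0.1],1.5],[[0,0,0],[0,0,0.1],1.5]]'|grep -E 'ee_pos|force';python3 -c "
from h import *
o=monitor.get_obs();print(o['force']@n,o['torque'])";done
```

```text
ee_pos: [491.5, -247.9, 131.4]
force: [-0.5, 3.8, 1.6]
3.2899292026438673 [ 0.64333307  0.21909394 -0.09857608]
ee_pos: [491.6, -248.4, 130.5]
force: [-1.4, 4.9, 1.5]
3.8231354324884412 [ 0.56611137  0.18277473 -0.11355488]
```

```bash
for i in 1 2; do python3 -m inch '[[[0,0,0],[0,0,0.1],1.5],[[0,0,0],[0,0,0.1],1.5]]'|grep -E 'ee_pos|force';python3 -c "
from h import *
o=monitor.get_obs();print(o['force']@n,o['torque'])";done
```

```text
ee_pos: [491.6, -249.0, 129.6]
force: [-0.3, 4.0, 3.0]
4.66806924647888 [ 0.62227693  0.24344125 -0.12185124]
ee_pos: [491.6, -249.5, 128.7]
force: [-0.9, 4.9, 3.1]
5.21124569956865 [ 0.62726205  0.20133138 -0.10896453]
```

```bash
python3 -m inch '[[[0,0,0],[0,0,0],1.5],[[0,0,0],[0,0,0],1.5],[[0,0,0],[0,0,0],1.5]]'; python3 - <<'E'
from h import *
o=monitor.get_obs();R0=Rn.from_rotvec(o["eef_rot"]);print(o["force"]@n,o["dq"].round(4))
m=cams.camera_model("wrist"); im,d=cams.camera("wrist"); P=cloud(m,d); cv2.imwrite("pics/w11.png",im)
def fit(poly):
    M=np.zeros((480,640),np.uint8); cv2.fillPoly(M,[np.array(poly)],1); Q=P[M>0]
    for _ in range(3):
        c=Q.mean(0); q=np.linalg.svd(Q-c,full_matrices=False)[2][2]; q*=np.sign(q[2]); r=(Q-c)@q; Q=Q[abs(r)<3*r.std()+.3]
    print(c.round(1),q.round(4),"std",r.std().round(2),len(Q)); return c,q
c1,q1=fit([(140,220),(360,40),(425,115),(480,210),(395,270),(395,155),(258,155),(258,270),(180,270)])
c2,q2=fit([(274,190),(372,190),(372,250),(360,260),(352,222),(300,222),(288,265),(274,265)])
ang=lambda a,b:np.degrees(np.arccos(a@b)); print(ang(q1,q2),ang(-R0.apply([0,0,1]),q1),"plate above face",(c2-c1)@q1)
tp=o["ee_pos"]; s=tp-((tp-c1)@q1)*q1; print("sole",s,"off mid",s-np.array([491,-268.5,95.5]),"TCP above",(tp-c1)@q1)
for k in ("scene","side"):
    im,_=cams.camera(k); cv2.imwrite(f"pics/{k}11.png",im)
    a=cv2.imread(f"pics/{k}0.png"); df=cv2.absdiff(a,im).max(2)
    print(k,{nm:int((df[y0:y1,x0:x1]>40).sum()) for nm,(x0,y0,x1,y1) in ({"pack":(170,275,268,378),"wipes":(258,335,308,402),"jar":(335,430,364,470)} if k=="scene" else {"pack":(350,200,428,270),"wipes":(322,168,358,218),"jar":(290,148,310,176)}).items()})
E
```

```text
clock: 14.3
ee_pos: [491.7, -249.4, 128.8]
eef_rot: [2.285, 1.329, -0.315]
force: [-0.9, 5.4, 3.8]
finger_gap: 22.0
6.027863671206277 [ 0.0016  0.0012  0.0007  0.0013 -0.0001 -0.0015]
[ 447.1 -250.9   82.4] [-0.0361  0.5076  0.8608] std 0.66 30260
[ 464.6 -248.6  102.7] [-0.0339  0.5064  0.8616] std 0.62 4722
0.149193385334276 0.12912750342368226 plate above face 17.98417066774184
sole [ 493.0663629  -269.23240934   95.18347199] off mid [ 2.0663629  -0.73240934 -0.31652801] TCP above 39.01891230548965
scene {'pack': 0, 'wipes': 0, 'jar': 0}
side {'pack': 2343, 'wipes': 662, 'jar': 211}
```

View pics/w11.png

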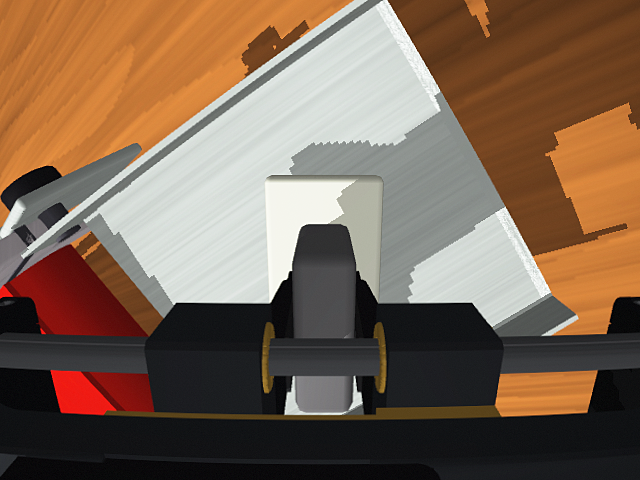

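View pics/side11.png

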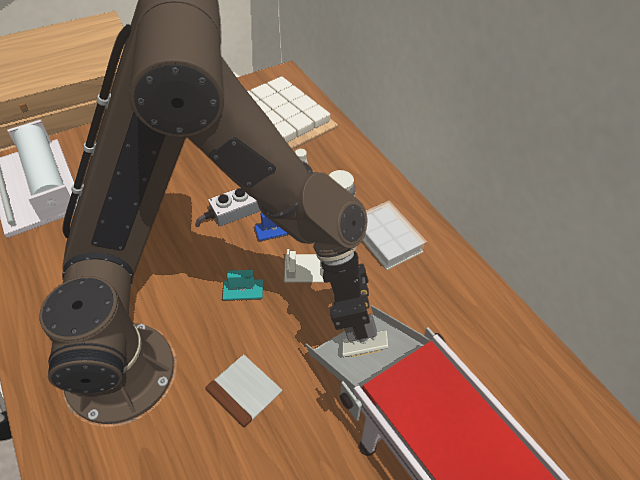

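The side camera's differences come from the arm covering those objects. The scene view shows no bystander has changed, and the plate sits 18.0 mm above the face, within 0.15° of it. I'm handing in.

```bash
python3 -c "
from h import *
print(robot.sign_off())"
```

```text
the job is handed in; nothing more can be done
None
```

I stopped the line in order (feeder, cutter, belt), lifted the applicator and handed the job in at about 14.5 s, still holding its sole pressed on the chute. No verdict was reported.

**Buttons:** each was pressed until it bottomed out, then released before the next. They bottomed at a TCP height of about 66 mm instead of the expected 62 mm. Wrist depth showed the feeder's top dropping about 6 mm, which matches full travel. On the feeder I pressed harder than needed while checking this: the wrist force reached about 75 N, under the 120 N limit.

**Sole on the chute:**

| Check | Measured | Allowed |
|---|---|---|
| Angle between holder plate and chute face | 0.15° | 2.9° (0.05 rad) |
| Plate top above the face (18 mm when flush) | 18.0 mm | 15 to 21 mm |
| Sole from my estimate of the chute's middle | about 2 mm | 30 mm |
| Spring pressed in | 4 to 5 mm | 2 to 9 mm |
| Net push on the chute | about 8 N | 4 to 20 N |

- **Spring and push:** the push comes from the wrist force less the tool's weight. It would put the spring slightly deeper, at about 6 to 7 mm, but that force reading varies by about 1 N. Both figures are in range.
- **At rest:** the arm was still, with the fingers at 22 mm on the bar.
- **Surroundings:** the scene camera showed no change at the wipes, cake pack or sample jar. The side camera's pixel check was no use because the arm was in front of them. The chute's measured tilt matched its starting value to within about 0.2°.

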